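Reset the tripped breaker under the push-latch flap

TASK

One of the three breakers under the flap of the supply box on the bench has tripped. Press the front of the flap down and let go, so that it pops right open; push the one button that stands out fully home, so that it stays in; then push the flap over and press its front down until it latches and stays shut. Only press and push with the fingers, without forcing anything: grip and lift nothing, and leave the loose things round the box where they are.

Things in the scene. Friction and masses are not known exactly. Their poses are not given: they have to be found in the camera images.
- supply_box: grey plastic box screwed to the bench, 122 x 142 x 60 mm (x, y, z). Origin: centre of its underside. x points from its front (robot side) to its back, z up. Top: a black flap between two 10 mm cheeks, and behind the hinge a fixed deck with sockets, 30 mm in x. Under the flap lies a flat metal breaker panel, 40 mm above the bench.
- flap (a joint): flap angle, rad: about 0.005 latched shut (top 60 mm above the bench, level with the box), -0.077 pressed in to the stop, 1.92 open (leaning back past vertical). A damped spring always drives it open, 1 to 2 N at the edge, in about 2 s. Push-push latch: pressed in beyond -0.06 and let go, it is released if it was latched, or latched if it came from open.
- flap_press (a point): place to press, over the latch: on the flap's outer face (top when shut), on its centre line, 74 mm from the hinge axis, 19 mm from the front edge; moves with the flap. About 2 N to the stop. Plate 120 mm wide, 4 mm thick, 93 mm from hinge axis to front edge; a lip hangs 12 mm from that edge. The edge sweeps a 95 mm arc: get the hand clear.
- flap_hinge (a point): middle of the flap's hinge axis, 58 mm above the bench, 32 mm behind the box's origin along the box's x; the axis runs along the box's y. The flap's outer face passes 2 mm from this axis (above it when shut).
- reset_a (a joint): travel of this breaker's reset button along the box's -z, m: 0 right out (tripped), about 0.0063 held in by its catch, 0.008 stop. A spring drives it out; pushed in beyond 0.0073 and let go, it stays in. Takes about 2 N.
- reset_b (a joint): the same for the second button.
- reset_c (a joint): the same for the third button.
- reset_a_top (a point): centre of the top of that round black button, 12 mm across. The three stand in a row along the box's y, 34 mm apart, 50 mm in front of the hinge axis, in any order. Right out the top is 51 mm above the bench, held in 45 mm, at the stop 43 mm; the ring round it is 42 mm high, 19 mm across.
- reset_b_top (a point): the same for the second button.
- reset_c_top (a point): the same for the third button.
- multimeter: loose hand multimeter in a yellow holster, lying beside the box, 162 x 80 x 48 mm; origin at the centre of its underside. Not to be disturbed.
- screwdriver: loose screwdriver with a blue handle lying beside the box, 210 mm long, 30 mm thick; origin at the centre of its underside. Not to be disturbed.
- tape_roll: loose roll of black insulating tape lying flat by the box, 66 mm across, 19 mm high; origin at the centre of its underside. Not to be disturbed.

How it is judged:
On the way, in this order (a step that is already met when the one before it is completed fails the run):
1. the shut flap is pressed in with the fingers (value of joint flap below -0.05 rad and contact force between the fingers and flap above 0.5 N).
2. the flap has popped fully open (value of joint flap above 1.7 rad), for 0.2 s.
3. the tripped button has been pushed in and stays in without a finger on it, the flap still open (value of joint reset_a above 0.0055 m and value of joint flap above 1.5 rad and contact force between the fingers and reset_a below 0.1 N), for 0.1 s.
4. the flap is pressed in again (all of step 1).
At the end, for the whole second after the job is handed in: The flap is latched shut (within 0.03 rad of flush) and at rest with nothing holding it, and all three breaker buttons are held in (at least 5.5 mm, about 6.3 when caught) (value of joint flap between -0.03 and 0.03 rad and velocity of joint flap between -0.05 and 0.05 rad/s and value of joint each of reset_a, reset_b, reset_c above 0.0055 m); the robot touches nothing.
It fails at once if the multimeter is shifted or lifted (over 20 mm) (distance of multimeter from where it was at the start of the episode above 0.02 m).
It fails at once if the screwdriver is shifted or lifted (over 20 mm) (distance of screwdriver from where it was at the start of the episode above 0.02 m).
It fails at once if the tape roll is shifted or lifted (over 20 mm) (distance of tape_roll from where it was at the start of the episode above 0.02 m).
It fails at once if the flap or a button is squeezed or forced (over 60 N) (contact force between the fingers and flap above 60 N or contact force between the fingers and reset_a above 60 N or contact force between the fingers and reset_b above 60 N or contact force between the fingers and reset_c above 60 N).
It also fails if it takes over 48 s, if anything falls off the work surface, if the arm or the gripper's body presses on something with over 40 N, if the wrist force passes 120 N, or if a joint passes its speed limit or range.

ROBOT

A 7-joint arm with a two-finger parallel gripper is mounted at the origin on the work surface; the furniture and walls round the work are solid. World frame = base frame: x ahead of the robot, y to its left, z up, the work surface at z = 0. Lengths are in m, angles in rad, forces in N, time in s.
With the tool pointing down it reaches from about 0.35 to 0.9 m from the base axis. Payload 8.1 kg.
Tool frame: the origin (TCP) lies on the front face of the gripper's body, between the roots of the fingers; the fingertips stand 73 mm ahead of it and the grasp point (between the pads) lies 54 mm ahead of it; z points along the fingers, y is the line along which they close (so a half turn about z gives the same grasp; the last joint's range is limited). The gripper opens to 85 mm and grips with 20 to 120 N. Pads are 22 mm wide; open, the fingers measure 114 mm over their backs; the gripper's body (76 mm by 85 mm) begins 54 mm behind the grasp point. The pads swing forward as they close: fully open they stand 13 mm farther back than shut.
Start: joints at [-1.219, 0.434, 0.025, 1.573, -0.012, 1.134, -0.075], TCP at [0.275, 0.561, 0.304] pointing down, gripper open.
Joint ranges: [-2.62, 2.62], [-0.44, 2.09], [-1.27, 1.32], [0.08, 2.57], [-1.32, 4.46], [0.12, 2], [-2.74, 2.74]. Speed limits (rad/s): [2.22, 2.22, 3.01, 3.01, 3.14, 3.14, 3.14].

INTERFACE

Orientations are given as a 3x3 rotation matrix whose columns are the frame's x, y, z axes.
In Python, from station import status, imaging, job gives the robot as it stands.
- The arm moves only by the shell command python3 -m jog 'ROWS' [FORCE]. ROWS is JSON, one flat list of numbers, 7 for each row, row after row: the opening, from 0 (shut) to 1 (fully open), then the shift along the tool's x, y, z scaled (see below), then the turn, a rotation vector about the tool's x, y, z scaled (see below). In form: [gripper, dx, dy, dz, ax, ay, az, gripper, dx, dy, dz, ax, ay, az, ...]. A call has 1 to 5 rows; each row shifts and turns the commanded pose from where the row before left it, along the tool's axes as they then stand; what a row does not reach is not made up. The controller multiplies each number of a shift by 3 cm and each number of a turn by 0.1 rad. A row lasts 1/8 s, in which the tool goes at most 62.5 mm and 10.7 degrees, less where a joint would pass 70% of its speed; a pose out of reach is approached as far as the arm can. A call with a number of a shift or a turn outside -1 to 1 is refused whole. A call with a gripper value outside its range is refused whole. The fingers move at their own pace and stop on an object; FORCE is the grip in N (left out, the last holds). Time passes only in rows, so rows that do not move let the fingers close. It gives the time, the measured TCP pose, the force, the opening and the grip force at its end, in the units of the state.
- status.sense(): the state, without advancing time (a new reading comes with each control period).
- imaging.snapshot(name): name is "scene" or "top" or "wrist"; returns (picture, depth): 420x560x3 uint8, blue, green, red; 420x560 float32, m along the optical axis (not along the pixel's ray), 0 where there is no reading.
- imaging.get_calibration(name): a dict with "fov_y" (degrees; the focal length in pixels is half the picture's height over the tangent of half this angle, whatever the lens; pixels are square), "cx", "cy" (the principal point, pixels), "dist" ([k1, k2, p1, p2, k3] as OpenCV has them; the pictures are not rectified), "rvec" (rotation vector, rad) and "tvec" (3), from world to camera coordinates, as OpenCV has them. Camera axes: x right, y down, z forward; pixel columns grow to the right and rows downward; lengths in m; the calibration is good to about 2 mm. A picture is of the moment at which its call begins: read the wrist's pose just before it. get_calibration takes no time and is no camera call; for the wrist camera it gives the pose at the moment of the call.
- job.sign_off(): hands the job in; it is judged then, once.
The state is a dict: "clock": time; "qpos": joint angles; "joint_vel": joint speeds; "effort": joint torques, N m; "position": TCP position; "orientation": TCP orientation; "contact_force": force on the tool from outside, world axes, zero at the start; "wrist_torque": the same for the moment, N m; "opening": finger opening in m; "finger_force": force on a finger pad.
Only numpy, scipy, OpenCV 4.12 (cv2) and the standard library are available. Lean on these libraries where they do the work, as an engineer would, in place of code of your own. Each camera call takes 0.05 s, during which the arm holds its last target. There are 200 camera calls.

## Working session

There is one attempt and no reset: what is moved stays moved. The work goes in short steps, Python scripts to look and compute and a shell command to move; the robot and the scene stay as the last step left them, time stands still between calls to the robot, and variables do not carry over. Pictures are saved under pics/ and viewed, at most 10 in all, crops included, and the job is handed in when it is done.

```bash
mkdir -p pics; ls; cat > h.py <<'E'
import numpy as np, cv2
from station import status, imaging, job
def K(c):
    f=210/np.tan(np.radians(c["fov_y"])/2); return np.array([[f,0,c["cx"]],[0,f,c["cy"]],[0,0,1.]])
def snap(n,fn):
    c=imaging.get_calibration(n); p,d=imaging.snapshot(n)
    cv2.imwrite(f"pics/{fn}.png",p); np.savez(f"{fn}.npz",d=d,p=p,**{k:np.array(v) for k,v in c.items()}); return p,d,c
def load(fn):
    return dict(np.load(f"{fn}.npz"))
def world(s,u,v,z=None):
    c=s; x,y=cv2.undistortPoints(np.array([[[u,v]]],float),K(c),np.array(c["dist"]))[0,0]
    R=cv2.Rodrigues(np.array(c["rvec"]))[0]; t=np.array(c["tvec"]).ravel(); o=-R.T@t; r=R.T@np.array([x,y,1])
    if z is None:
        dd=s["d"][int(round(v))-1:int(round(v))+2,int(round(u))-1:int(round(u))+2]; return o+r*np.median(dd[dd>0])
    return o+r*(z-o[2])/r[2]
E
python3 - <<'E'
from h import *
for n in("scene","top"): snap(n,n+"0")
a=status.sense(); print(a)
E
```

```text
pics
{'clock': 0.1, 'qpos': array([-1.2186188 ,  0.43518626,  0.02495647,  1.57399154, -0.01161533,
        1.13402144, -0.07511185]), 'joint_vel': array([ 0.00056578, -0.00191859,  0.00054586, -0.00220629,  0.00046617,
        0.00066882, -0.00029419]), 'effort': array([ 2.94676349e-03, -6.71751094e+01,  1.02800410e+00, -3.16900277e+01,
        1.58542581e-02,  7.20035430e-03,  3.47292848e-05]), 'position': array([0.27441169, 0.5611466 , 0.30318934]), 'orientation': array([[-8.98327145e-01,  4.39326814e-01, -5.39390824e-04],
       [ 4.39327131e-01,  8.98326125e-01, -1.35843687e-03],
       [-1.12248875e-04, -1.45728974e-03, -9.99998932e-01]]), 'contact_force': array([-0.8992273 , -0.69532693, -0.20195159]), 'wrist_torque': array([0.04375785, 0.07298852, 0.01299049]), 'finger_force': 0.0, 'opening': 0.08566863927571089}
```

View pics/top0.png

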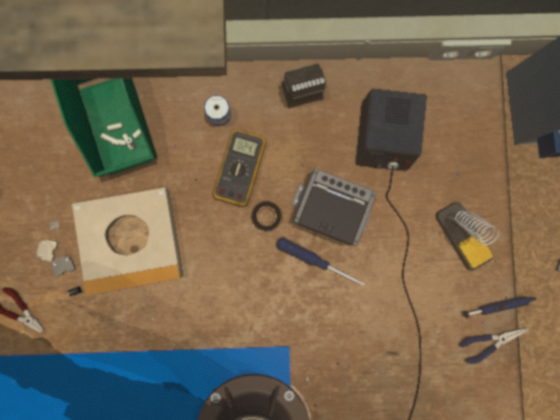

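View pics/scene0.png

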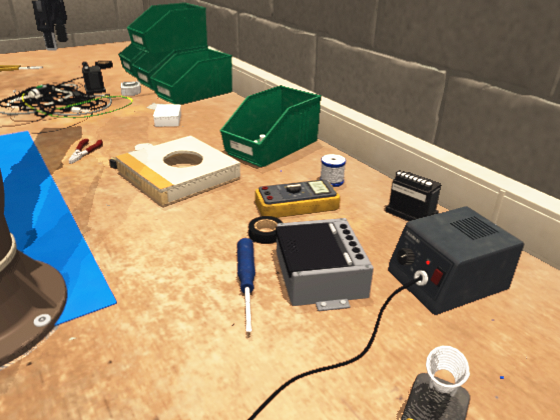

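The top view shows the box near (335,207), the screwdriver in front of it at (320,262), the tape at (266,216), the multimeter at (240,168) and the black power supply behind at (393,130). I'll enlarge the box to read its corners.

```bash
python3 - <<'E'
from h import *
p=cv2.imread("pics/top0.png")[160:250,280:390]
cv2.imwrite("pics/c1.png",cv2.resize(p,None,fx=6.5,fy=6.5,interpolation=cv2.INTER_CUBIC))
s=load("top0")
for u,v in [(335,207),(393,130),(400,105),(305,85),(240,168),(250,400),(100,30)]: print(u,v,world(s,u,v).round(3))
E
```

```text
335 207 [ 0.479 -0.186  0.06 ]
393 130 [ 0.631 -0.304  0.095]
400 105 [ 0.682 -0.321  0.095]
305 85 [ 0.732 -0.128  0.086]
240 168 [0.569 0.013 0.044]
250 400 [0.081 0.003 0.039]
100 30 [0.604 0.095 0.582]
```

View pics/c1.png

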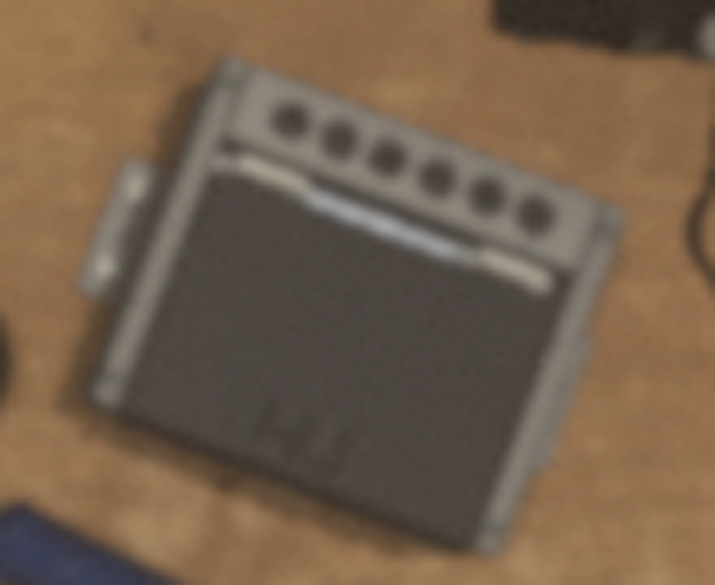

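The enlarged crop shows the top-face corners: back-left (230,62), back-right (620,212), front-left (98,400), front-right (490,548). The sockets run along the back edge.

```bash
cat > box.py <<'E'
from h import *
s=load("top0")
px=[(230,62),(620,212),(98,400),(490,548)]
W=np.array([world(s,280+(x+.5)/6.5-.5,160+(y+.5)/6.5-.5,.06) for x,y in px])[:,:2]
B=np.array([(61,71),(61,-71),(-61,71),(-61,-71)])/1000
c=W.mean(0); U,_,Vt=np.linalg.svd(B.T@(W-c)); R=(U@Vt).T
yaw=np.arctan2(R[1,0],R[0,0])
def bw(x,y): return c+R@np.array([x,y])
if __name__=="__main__":
    print(c,yaw,np.degrees(yaw)); print(((W-c)@R-B)*1000)
    print("press",bw(.032-.074,0),"hinge",bw(.032,0),"but",[bw(-.018,k) for k in(.034,0,-.034)])
E
python3 box.py; python3 - <<'E'
from h import *
a=status.sense();print(np.degrees(np.arctan2(a["orientation"][1],a["orientation"][0])))
E
```

```text
[ 0.47967918 -0.18574479] -0.39803845083377537 -22.805923316700852
[[-2.34635934 -3.7346607 ]
 [-2.09914986  2.82106368]
 [ 1.56143796 -3.17281828]
 [ 2.88407124  4.0864153 ]]
press [ 0.44096261 -0.16946514] hinge [ 0.50917751 -0.19814834] but [array([ 0.47626513, -0.14742581]), array([ 0.46308636, -0.1787678 ]), array([ 0.44990759, -0.21010978])]
[ 153.9390425    63.93903312 -111.65640719]
```

```bash
cat > go.py <<'E'
# python3 go.py bx by tipz : remaining move in tool units (tip 73 mm ahead of TCP), target given in box frame relative to box origin
import sys; from box import *
a=status.sense(); O=a["orientation"]; P=a["position"]
t=[float(v) for v in sys.argv[1:4]]; T=np.r_[bw(t[0],t[1]),t[2]+.073]
tip=P+O[:,2]*.073
print("t",round(a["clock"],2),"box xyz tip",np.r_[R.T@(tip[:2]-c),tip[2]].round(4),"F",a["contact_force"].round(2),"open",round(a["opening"],3))
print("units",(O.T@(T-P)/.03).round(2),"tool x yaw vs -bx",round((np.arctan2(O[1,0],O[0,0])-yaw-np.pi+np.pi)%(2*np.pi)-np.pi,4),"tilt",O[2,:2].round(4),"q",a["qpos"].round(2))
E
python3 go.py -.042 0 .12
```

```text
t 0.1 box xyz tip [-0.4787  0.6088  0.2302] F [-0.9 -0.7 -0.2] open 0.086
units [-15.69 -19.43   3.7 ] tool x yaw vs -bx -0.0568 tilt [-0.0001 -0.0015] q [-1.22  0.44  0.02  1.57 -0.01  1.13 -0.08]
```

```bash
python3 -m jog '[0,-0.78,-1,0,0,0,-0.57, 0,-0.8,-1,0,0,0,0, 0,-0.8,-1,0,0,0,0, 0,-0.8,-1,0,0,0,0, 0,-0.8,-1,0,0,0,0]' 20; python3 go.py -.042 0 .12
```

```text
clock: 0.72
position: [0.3246, 0.375, 0.3037]
orientation: [[-0.922, 0.388, -0.0], [0.388, 0.922, -0.0], [0.0, -0.0, -1.0]]
contact_force: [1.0, 0.2, 0.7]
opening: 0.0001
finger_force: 0.0
t 0.72 box xyz tip [-0.3603  0.4567  0.2307] F [1.03 0.23 0.69] open 0.0
units [-10.61 -15.22   3.7 ] tool x yaw vs -bx 0.0001 tilt [ 0.0001 -0.0005] q [-1.    0.23  0.05  1.88 -0.01  1.03  0.22]
```

```bash
python3 -m jog '[0,-0.7,-1,0,0,0,0, 0,-0.7,-1,0,0,0,0, 0,-0.7,-1,0,0,0,0, 0,-0.7,-1,0,0,0,0, 0,-0.7,-1,0,0,0,0]' >/dev/null; python3 -m jog '[0,-0.7,-1,0,0,0,0, 0,-0.7,-1,0,0,0,0, 0,-0.7,-1,0,0,0,0, 0,-0.7,-1,0,0,0,0, 0,-0.7,-1,0,0,0,0]'|head -2; python3 go.py -.042 0 .12
```

```text
clock: 1.98
position: [0.4017, 0.0173, 0.3038]
t 1.98 box xyz tip [-0.1506  0.1569  0.2308] F [0.2  0.25 0.2 ] open -0.0
units [-3.62 -5.23  3.69] tool x yaw vs -bx 0.0003 tilt [0.0002 0.    ] q [-0.51  0.05  0.36  2.1  -0.02  1.    1.03]
```

```bash
python3 -m jog '[0,-0.7,-1,0,0,0,0, 0,-0.7,-1,0.4,0,0,0, 0,-0.7,-1,0.4,0,0,0, 0,-0.7,-1,0.4,0,0,0, 0,-0.7,-1,0.4,0,0,0]' >/dev/null; python3 -m jog '[0,0,0,0,0,0,0, 0,0,0,0,0,0,0]'|head -2; python3 go.py -.045 0 .066
python3 - <<'E'
from h import *
snap("wrist","w1")
E
```

```text
clock: 2.85
position: [0.4402, -0.1599, 0.2557]
t 2.85 box xyz tip [-0.0465  0.0085  0.1827] F [0.13 0.33 0.25] open 0.0
units [-0.05 -0.28  3.89] tool x yaw vs -bx 0.0001 tilt [0.001  0.0001] q [-0.19  0.24  0.52  2.04 -0.15  0.9   1.59]
```

View pics/w1.png

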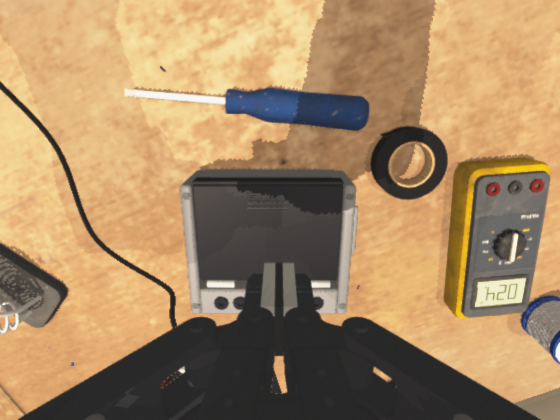

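The wrist view shows the box head-on with corners at about (181,184), (355,180), (350,312), (187,313); the closed fingertips are at (280,265), in front of the flap's far half. I'll use it to check the box pose and fingertip height.

```bash
python3 - <<'E'
from box import *
s=load("w1")
for n,(u,v) in dict(fr=(181,184),fl=(355,180),bl=(350,312),br=(187,313),tipl=(268,268),tipr=(292,268),flapmid=(268,230),fe=(268,175)).items():
    w=world(s,u,v); w6=world(s,u,v,.06); print(n,w.round(4),"box",(R.T@(w[:2]-c)).round(4),"z6",(R.T@(w6[:2]-c)).round(4))
p=s["p"][150:330,150:390]; cv2.imwrite("pics/w1c.png",cv2.resize(p,None,fx=3.3,fy=3.3,interpolation=cv2.INTER_CUBIC))
E
```

```text
fr [ 0.3996 -0.2298  0.0489] box [-0.0567 -0.0717] z6 [-0.0596 -0.0684]
fl [ 4.676e-01 -9.080e-02 -4.000e-04] box [-0.0479  0.0828] z6 [-0.0627  0.0691]
bl [ 6.081e-01 -1.441e-01 -1.000e-04] box [0.1023 0.0882] z6 [0.0598 0.0735]
br [ 0.5395 -0.3121 -0.0007] box [ 0.1041 -0.0933] z6 [ 0.0609 -0.0743]
tipl [ 0.4301 -0.1603  0.1908] box [-0.0556  0.0042] z6 [ 0.0148 -0.0003]
tipr [ 0.434  -0.1507  0.191 ] box [-0.0557  0.0146] z6 [0.0148 0.0204]
flapmid [ 0.4611 -0.1778  0.0595] box [-0.0202  0.0001] z6 [-0.0204  0.0001]
fe [ 0.4252 -0.1633  0.0261] box [-0.0589 -0.0005] z6 [-0.0667  0.0006]
```

View pics/w1c.png

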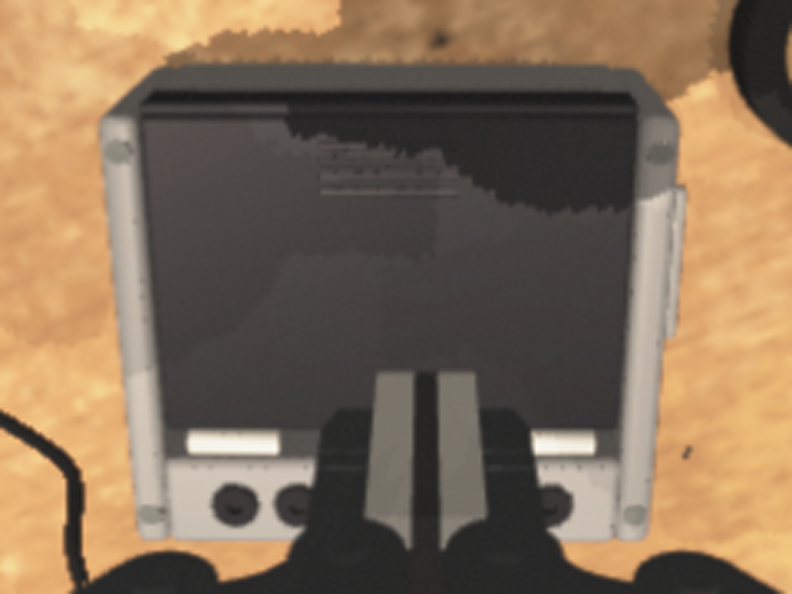

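```bash
python3 -m jog '[0,0,-0.28,0.8,0,0,0, 0,0,0,0.8,0,0,0, 0,0,0,0.8,0,0,0, 0,0,0,0.8,0,0,0, 0,0,0,0.5,0,0,0]'|sed -n 4p; python3 -m jog '[0,0,0,0,0,0,0, 0,0,0,0,0,0,0]'|sed -n 4p; python3 go.py -.045 0 .0605
```

```text
contact_force: [0.6, -0.4, 0.6]
contact_force: [0.6, -0.8, 1.5]
t 3.77 box xyz tip [-0.0455 -0.0001  0.0726] F [ 0.61 -0.84  1.46] open 0.0
units [-0.02  0.    0.4 ] tool x yaw vs -bx 0.0004 tilt [-0.001   0.0004] q [-0.09  0.42  0.44  2.15 -0.3   0.63  1.74]
```

```bash
for i in 1; do python3 -m jog '[0,0,0,0.3,0,0,0, 0,0,0,0,0,0,0]'|sed -n '2p;4p'; python3 -m jog '[0,0,0,0.13,0,0,0, 0,0,0,0,0,0,0]'|sed -n '2p;4p'; python3 -m jog '[0,0,0,0.1,0,0,0, 0,0,0,0,0,0,0]'|sed -n '2p;4p'; done
```

```text
position: [0.4371, -0.1681, 0.1356]
contact_force: [0.2, -0.5, -0.2]
position: [0.4373, -0.1683, 0.1319]
contact_force: [0.3, 0.8, 1.3]
position: [0.4373, -0.1683, 0.1289]
contact_force: [0.6, 0.0, 1.6]
```

```bash
python3 -m jog '[0,0,0,0.06,0,0,0, 0,0,0,0,0,0,0]'|sed -n '2p;4p'; python3 -m jog '[0,0,0,0.06,0,0,0, 0,0,0,0,0,0,0]'|sed -n '2p;4p'
```

```text
position: [0.4373, -0.1683, 0.1273]
contact_force: [-0.4, 0.2, 3.6]
position: [0.4374, -0.1683, 0.1261]
contact_force: [-3.0, 0.7, 16.5]
```

```bash
python3 - <<'E'
from h import *
for i in range(6): snap("wrist","w2") if i==0 else imaging.snapshot("wrist"); a=status.sense(); print(a["position"][2].round(4),a["contact_force"].round(1))
s=load("w2")
for v in (172,176,180,190,200): print(v,[world(s,u,v).round(4)[2] for u in (215,240,320)])
E
```

```text
0.1261 [-2.6  1.9 15.5]
0.1261 [-2.7  0.5 15.3]
0.1261 [-3.5  1.7 15. ]
0.1261 [-3.4  0.5 16.6]
0.1261 [-3.6  1.8 15.2]
0.1261 [-3.5  0.6 14.5]
172 [np.float64(-0.0003), np.float64(-0.0006), np.float64(-0.0004)]
176 [np.float64(-0.0009), np.float64(-0.0004), np.float64(-0.001)]
180 [np.float64(-0.0007), np.float64(-0.0009), np.float64(-0.0007)]
190 [np.float64(-0.0001), np.float64(-0.0007), np.float64(-0.0005)]
200 [np.float64(-0.0004), np.float64(-0.0007), np.float64(-0.0001)]
```

```bash
python3 -m jog '[0,0.2,0,-1,0,0,0, 0,0.6,0,-1,0,0,0, 0,1,0,-1,0,0,0, 0,1,0,-1,0,0,0, 0,1,0,-1,0,0,0]'|sed -n '2p;4p'; python3 -m jog '[0,0,0,0,0,0,0, 0,0,0,0,0,0,0, 0,0,0,0,0,0,0, 0,0,0,0,0,0,0, 0,0,0,0,0,0,0]' >/dev/null;python3 -m jog '[0,0,0,0,0,0,0, 0,0,0,0,0,0,0, 0,0,0,0,0,0,0, 0,0,0,0,0,0,0, 0,0,0,0,0,0,0]' >/dev/null; python3 -m jog '[0,0,0,0,0,0,0, 0,0,0,0,0,0,0, 0,0,0,0,0,0,0, 0,0,0,0,0,0,0, 0,0,0,0,0,0,0]' >/dev/null
python3 - <<'E'
from h import *
a,_,_=snap("wrist","w3"); b,_,_=snap("scene","s3"); t,_,_=snap("top","t3")
b=cv2.resize(b[180:340,220:400],None,fx=2,fy=2,interpolation=cv2.INTER_CUBIC)
a=a[60:420,140:420]; o=np.zeros((360,800,3),np.uint8); o[:,:280]=a; o[:320,300:660]=b[:320]
cv2.imwrite("pics/m3.png",o)
E
python3 go.py -.018 0 .08
```

```text
position: [0.3309, -0.1237, 0.2759]
contact_force: [0.8, 0.8, 0.7]
t 7.97 box xyz tip [-0.1599 -0.0003  0.2024] F [-0.12  0.29 -0.49] open -0.0
units [-4.73  0.01  4.08] tool x yaw vs -bx 0.0002 tilt [0. 0.] q [-0.33 -0.01  0.55  2.24  0.01  0.91  1.38]
```

View pics/m3.png

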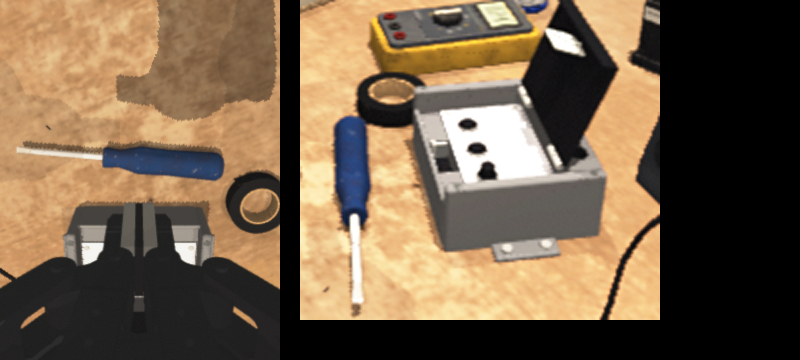

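The flap is open. In the scene view the nearest button, at (487,170) in the mosaic, stands out; the other two at (478,148) and (468,125) are in.

```bash
python3 - <<'E'
from box import *
s=load("s3")
for x,y,z in [(487,166,.051),(478,148,.045),(468,124,.045)]:
    u,v=220+(x-300)/2,180+y/2; w=world(s,u,v,z); print((R.T@(w[:2]-c)).round(4))
E
python3 go.py -.018 -.034 .08
```

```text
[-0.0217 -0.0345]
[-0.021  -0.0031]
[-0.0215  0.0305]
t 7.97 box xyz tip [-0.1599 -0.0003  0.2024] F [-0.12  0.29 -0.49] open -0.0
units [-4.73 -1.12  4.08] tool x yaw vs -bx 0.0002 tilt [0. 0.] q [-0.33 -0.01  0.55  2.24  0.01  0.91  1.38]
```

```bash
python3 -m jog '[0,-0.93,-0.23,0.5,0,0,0, 0,-0.93,-0.23,0.8,0,0,0, 0,-0.93,-0.23,0.9,0,0,0, 0,-0.93,-0.23,0.9,0,0,0, 0,-0.93,-0.23,0.9,0,0,0]'>/dev/null; python3 -m jog '[0,0,0,0,0,0,0, 0,0,0,0,0,0,0]'|sed -n 4p; python3 go.py -.020 -.035 .051; python3 - <<'E'
from h import *
a,_,_=snap("wrist","w4"); b,_,_=snap("scene","s4")
b=cv2.resize(b[150:330,240:420],None,fx=2,fy=2,interpolation=cv2.INTER_CUBIC)
o=np.zeros((420,800,3),np.uint8); o[:,:400]=a[:,100:500]; o[:360,420:780]=b
cv2.imwrite("pics/m4.png",o)
E
```

```text
contact_force: [0.9, 0.4, 0.9]
t 8.85 box xyz tip [-0.0211 -0.0349  0.0825] F [0.87 0.37 0.91] open 0.0
units [-0.03 -0.    1.05] tool x yaw vs -bx -0.0002 tilt [ 0.0009 -0.0001] q [-0.07  0.45  0.53  2.09 -0.35  0.69  1.87]
```

View pics/m4.png

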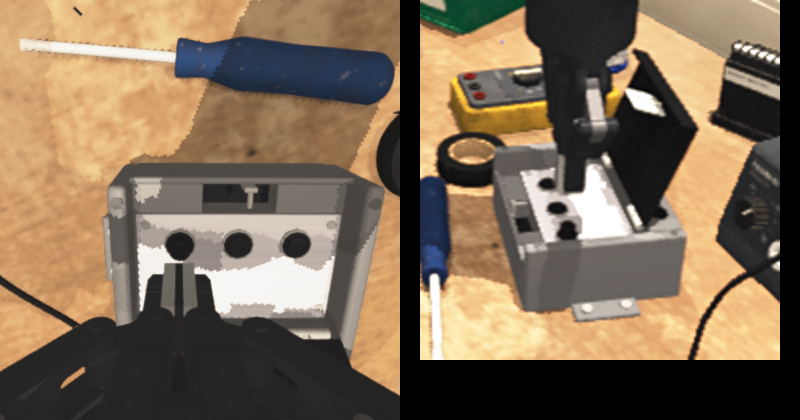

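The wrist view shows the buttons at (280,243), (337,243), (396,243) in full-frame pixels, with the fingers lined up with the outstanding left one and the flap clear behind.

```bash
python3 - <<'E'
from box import *
s=load("w4")
for u,v,z in [(280,243,.051),(337,243,.045),(396,243,.045)]:
    w=world(s,u,v,z); print((R.T@(w[:2]-c)).round(4), world(s,u,v).round(4))
E
python3 -m jog '[0,0,0,0.7,0,0,0, 0,0,0,0.3,0,0,0, 0,0,0,0,0,0,0]'|sed -n '2p;4p';
```

```text
[-0.0243 -0.0338] [ 0.4443 -0.2075  0.0507]
[-0.0215 -0.0014] [ 0.4595 -0.1787  0.0445]
[-0.0214  0.0324] [ 0.473  -0.1474  0.044 ]
position: [0.447, -0.2096, 0.1255]
contact_force: [0.1, -0.3, 0.5]
```

```bash
python3 -m jog '[0,0,0,0.13,0,0,0, 0,0,0,0.1,0,0,0, 0,0,0,0,0,0,0]'|sed -n '2p;4p';python3 -m jog '[0,0,0,0.07,0,0,0, 0,0,0,0,0,0,0]'|sed -n '2p;4p'
```

```text
position: [0.4475, -0.21, 0.1185]
contact_force: [0.5, 0.7, 0.8]
position: [0.4475, -0.2099, 0.1164]
contact_force: [1.8, -0.3, 1.2]
```

```bash
python3 -m jog '[0,0,0,0.04,0,0,0, 0,0,0,0,0,0,0]'|sed -n '2p;4p';python3 -m jog '[0,0,0,0.02,0,0,0, 0,0,0,0,0,0,0]'|sed -n '2p;4p'
```

```text
position: [0.4475, -0.21, 0.1156]
contact_force: [-0.1, 1.5, 7.6]
position: [0.4475, -0.21, 0.1154]
contact_force: [-3.3, 2.5, 16.2]
```

```bash
python3 -m jog '[0,0,0,-1,0,0,0, 0,0,0,-1,0,0,0, 0,0,0,-1,0,0,0, 0,0,0,-1,0,0,0, 0,0,0,-1,0,0,0]'|sed -n '2p;4p'; python3 - <<'E'
from box import *
s0=load("top0")
pts=np.array([world(s0,u,v) for u in range(280,440,2) for v in range(60,230,2)])
b=(pts[:,:2]-c)@R; 
m=(pts[:,2]>.075)&(b[:,0]>.03); print("tall behind: ",len(b[m]),b[m].min(0),b[m].max(0))
n=m&(abs(b[:,1])<.09); print("near centre", b[n][b[n][:,0].argmin()] if n.any() else None, pts[n][:,2].max() if n.any() else 0)
snap("scene","s5"); s=load("s5")
cv2.imwrite("pics/m5.png",cv2.resize(s["p"][150:330,240:420],None,fx=3,fy=3,interpolation=cv2.INTER_CUBIC))
t,_,_=snap("top","t5"); s=load("t5")
for q in [(-.018,k) for k in(.034,0,-.034)]: 
    w=np.r_[bw(*q),.045]; u,v=cv2.projectPoints(w[None],s["rvec"],s["tvec"],K(s),s["dist"])[0][0,0]; print(q,world(s,u,v).round(4))
E
python3 go.py .09 0 .18
```

```text
position: [0.4469, -0.2098, 0.2654]
contact_force: [0.3, -0.0, -0.3]
tall behind:  1042 [ 0.12518122 -0.12027327] [0.28001333 0.1795777 ]
near centre [ 0.12518122 -0.01359804] 0.09742442144929109
(-0.018, 0.034) [ 0.4763 -0.1475  0.044 ]
(-0.018, 0) [ 0.4631 -0.1788  0.0451]
(-0.018, -0.034) [ 0.4499 -0.2101  0.045 ]
t 11.18 box xyz tip [-0.019  -0.035   0.1941] F [0.14 0.09 0.02] open -0.0
units [-3.64  1.17  0.49] tool x yaw vs -bx -0.0 tilt [-0.0042  0.0009] q [-0.17  0.29  0.64  1.97 -0.21  0.94  1.74]
```

View pics/m5.png

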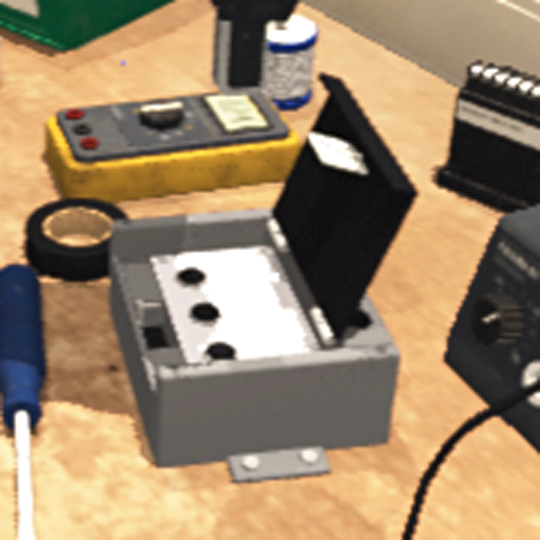

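The close-up shows all three buttons in (191,275), (204,312), (221,351) with depth heights of about 45 mm, and the flap still open. Next I go over and behind the flap.

```bash
python3 -m jog '[0,-0.95,0.3,0,0,0,0, 0,-0.95,0.3,0,0,0,0, 0,-0.95,0.3,0,0,0,0, 0,-0.95,0.3,0,0,0,0, 0,0,0,0,0,0,0]'|sed -n '2p;4p'; python3 go.py .092 0 .12
```

```text
position: [0.5676, -0.2204, 0.2631]
contact_force: [0.3, -0.3, -0.6]
t 11.8 box xyz tip [0.0944 0.0021 0.1901] F [ 0.28 -0.28 -0.6 ] open 0.0
units [ 0.08 -0.07  2.34] tool x yaw vs -bx 0.0017 tilt [ 0.0011 -0.0006] q [-0.12  0.49  0.6   1.7  -0.31  1.05  1.75]
```

```bash
python3 -m jog '[0,0.1,-0.07,0.8,0,0,0, 0,0,0,0.8,0,0,0, 0,0,0,0.6,0,0,0, 0,0.3,0,0,0,0,0, 0,0.3,0,0,0,0,0]'|sed -n '2p;4p'; python3 go.py .0706 0 .128
```

```text
position: [0.5457, -0.2148, 0.1992]
contact_force: [2.4, -1.4, 0.8]
t 12.43 box xyz tip [ 0.0722 -0.0012  0.1262] F [ 2.39 -1.43  0.84] open 0.0
units [ 0.05  0.04 -0.06] tool x yaw vs -bx -0.0001 tilt [-0.0008 -0.    ] q [-0.11  0.52  0.57  1.83 -0.35  0.89  1.79]
```

Contact made (about 2.5 N). I follow the arc.

```bash
python3 -m jog '[0,0.45,0,-0.15,0,0,0, 0,0.45,0,-0.1,0,0,0, 0,0.45,0,0.05,0,0,0, 0,0.45,0,0.1,0,0,0, 0,0,0,0,0,0,0]'|sed -n '2p;4p'; python3 go.py .019 0 .129
```

```text
position: [0.495, -0.1931, 0.2013]
contact_force: [0.9, -0.2, 1.5]
t 13.05 box xyz tip [ 0.0169 -0.0008  0.1283] F [ 0.87 -0.2   1.53] open 0.0
units [-0.07  0.03 -0.02] tool x yaw vs -bx 0.0002 tilt [0.0018 0.0004] q [-0.16  0.44  0.58  1.96 -0.32  0.84  1.77]
```

```bash
python3 -m jog '[0,0.35,0,0.2,0,0,0, 0,0.35,0,0.22,0,0,0, 0,0.3,0,0.32,0,0,0, 0,0.3,0,0.32,0,0,0, 0,0,0,0,0,0,0]'|sed -n '2p;4p'; python3 go.py -.021 0 .097
```

```text
position: [0.459, -0.1781, 0.1688]
contact_force: [0.7, 0.0, 0.9]
t 13.68 box xyz tip [-0.0222 -0.001   0.0958] F [0.66 0.01 0.88] open -0.0
units [-0.03  0.03 -0.04] tool x yaw vs -bx 0.0001 tilt [ 0.0028 -0.0002] q [-0.16  0.43  0.56  2.08 -0.34  0.73  1.79]
```

```bash
python3 - <<'E'
from h import *
b,_,_=snap("scene","s6")
cv2.imwrite("pics/m6.png",cv2.resize(b[150:330,240:420],None,fx=2.5,fy=2.5,interpolation=cv2.INTER_CUBIC))
E
```

```text
(no output)
```

View pics/m6.png

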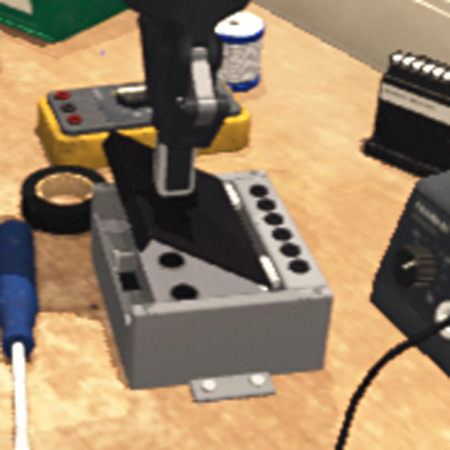

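The view shows the fingertips at (175,190) on top of the flap, which is at about 35°, as planned. I continue down and forward.

```bash
python3 -m jog '[0,0.18,0,0.3,0,0,0, 0,0.18,0,0.3,0,0,0, 0,0.2,0,0.25,0,0,0, 0,0.2,0,0.2,0,0,0, 0,0,0,0,0,0,0]'|sed -n '2p;4p'; python3 go.py -.045 0 .0605
```

```text
position: [0.4383, -0.1694, 0.1377]
contact_force: [-1.4, 0.8, 1.4]
t 14.35 box xyz tip [-0.0446 -0.001   0.0647] F [-1.38  0.77  1.35] open -0.0
units [0.02 0.03 0.14] tool x yaw vs -bx -0.0 tilt [0.0022 0.    ] q [-0.14  0.45  0.53  2.15 -0.38  0.63  1.83]
```

```bash
python3 -m jog '[0,0,0,0.15,0,0,0, 0,0,0,0.12,0,0,0, 0,0,0,0.05,0,0,0, 0,0,0,0,0,0,0]'|sed -n '2p;4p'; python3 -m jog '[0,0,0,0.05,0,0,0, 0,0,0,0,0,0,0]'|sed -n '2p;4p'
```

```text
position: [0.4395, -0.1698, 0.1286]
contact_force: [-0.8, -0.1, 1.0]
position: [0.4396, -0.1699, 0.1273]
contact_force: [-0.7, -0.0, 5.4]
```

```bash
python3 -m jog '[0,0,0,0.04,0,0,0, 0,0,0,0,0,0,0, 0,0,0,0,0,0,0]'|sed -n '2p;4p'; python3 -m jog '[0,0,0,-0.15,0,0,0, 0,0,0,-0.2,0,0,0, 0,0,0,-0.5,0,0,0, 0,0,0,-1,0,0,0, 0,0,0,-1,0,0,0]'|sed -n '2p;4p'
python3 -m jog '[0,0,0,-1,0,0,0, 0,0,0,-1,0,0,0, 0,0,0,0,0,0,0, 0,0,0,0,0,0,0, 0,0,0,0,0,0,0]'|sed -n '2p;4p'
python3 - <<'E'
from box import *
t,_,_=snap("top","t7"); s=load("t7"); b,_,_=snap("scene","s7")
for q in [(-.05,.04),(-.05,-.04),(0,0),(-.03,.03)]:
    w=np.r_[bw(*q),.06]; u,v=cv2.projectPoints(w[None],s["rvec"],s["tvec"],K(s),s["dist"])[0][0,0]; print(q,world(s,u,v).round(4))
cv2.imwrite("pics/m7.png",cv2.resize(b[150:330,220:400],None,fx=2.5,fy=2.5,interpolation=cv2.INTER_CUBIC))
E
```

```text
position: [0.4396, -0.1699, 0.1266]
contact_force: [-3.5, 1.1, 13.2]
position: [0.4394, -0.17, 0.2131]
contact_force: [0.6, 0.3, 0.4]
position: [0.439, -0.1697, 0.2708]
contact_force: [0.5, 0.2, -0.1]
(-0.05, 0.04) [ 0.4491 -0.1295  0.0599]
(-0.05, -0.04) [ 0.4252 -0.1074  0.5726]
(0, 0) [ 0.4797 -0.1857  0.0604]
(-0.03, 0.03) [ 0.4546 -0.1185  0.291 ]
```

View pics/m7.png

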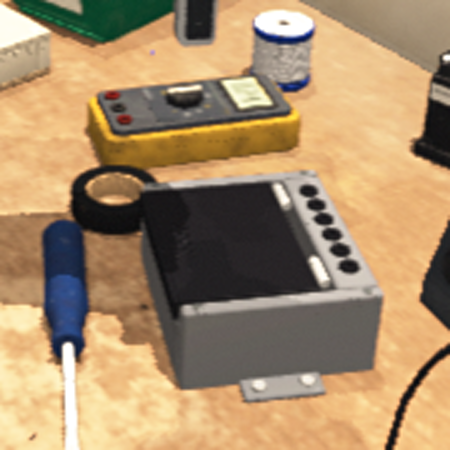

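The flap lies flush between the cheeks, about (230,245), with its surface 60 mm high. The hand is clear.

```bash
python3 -c "
from station import job; print(job.sign_off())"
```

```text
the job is handed in; nothing more can be done
None
```

The job is handed in: the flap popped open, I pushed in the one button standing out (the rightmost seen from the robot), all three then read about 45 mm, and the flap is shut flush at 60 mm with the hand clear; sign-off returned no verdict.

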